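# Chuck a lidded tank on the welding turntable

### The arm

A 7-joint arm with a two-finger parallel gripper is mounted at the origin on the work surface. World frame = base frame: x ahead of the robot, y to its left, z up, the work surface at z = 0. Lengths are in m, angles in rad, forces in N, time in s.
With the tool pointing down it reaches from about 0.35 to 0.775 m from the base axis. Payload 3.1 kg.
Tool frame: the origin (TCP) lies on the centre line of the jaws, within the pads' length; the fingertips stand 25 mm ahead of it and the grasp point (between the pads) lies 6 mm ahead of it; z points along the fingers, y is the direction in which the jaws open and shut (so a half turn about z gives the same grasp; the last joint's range is limited). The gripper opens to 85 mm and grips with 20 to 120 N. Pads are 22 mm wide; open, the fingers measure 114 mm over their backs; the gripper's body (76 mm by 85 mm) begins 54 mm behind the grasp point. The pads swing forward as they close: fully open they stand 13 mm farther back than shut.
Start: joints at [1.301, 0.311, 0.014, 1.512, -0.004, 1.319, -0.027], TCP at [0.124, -0.536, 0.256] pointing down, gripper open.
Joint ranges: [-2.7, 2.7], [-0.3, 1.91], [-1.27, 1.3], [0.12, 2.57], [-1.44, 4.58], [0.2, 2.03], [-3.05, 3.05]. Speed limits (rad/s): [2.79, 2.79, 3.14, 3.14, 3.14, 3.14, 3.14].

### API

Orientations are given as a 3x3 rotation matrix whose columns are the frame's x, y, z axes.
In Python, from bench import readout, imaging, job gives the robot as it stands.
- The arm moves only by the shell command python3 -m crank 'ROWS' [FORCE]. ROWS is a JSON object of lists of equal length, an entry for each row: "twist": the turn, a rotation vector about the tool's x, y, z in rad, a list of three; "delta_pos": the shift along the tool's x, y, z in cm, a list of three; "gripper": the opening in per cent of the stroke, from 0 (shut) to 100 (fully open). A call has 1 to 12 rows; each row is the pose to reach, as a shift and turn from the pose commanded when the call began, along the tool's axes at that moment; what a row does not reach only later rows make up. A row lasts 1/10 s, in which the tool goes at most 50 mm and 8.59 degrees, less where a joint would pass 70% of its speed; a pose out of reach is approached as far as the arm can. A call with a gripper value outside its range is refused whole. The fingers move at their own pace and stop on an object; FORCE is the grip in N (left out, the last holds). Time passes only in rows, so rows that repeat a pose let the fingers close. It gives the time, the measured TCP pose, the force and the opening at its end, in the units of the state.
- readout.sense(): the state, without advancing time (a new reading comes with each control period).
- imaging.grab_frame(name): name is "scene" or "top" or "wrist"; returns a dict with "color" (480x640x3 uint8, blue, green, red), "camera_matrix" (3x3 intrinsics, pixels), "view" (4x4, takes a point from world to camera coordinates); the wrist camera has in their place "hand_eye" (4x4, takes a point from camera to tool coordinates, whose origin is the TCP and whose axes are the flange's). Camera axes: x right, y down, z forward; pixel columns grow to the right and rows downward; lengths in m; the calibration is good to about 2 mm. The wrist camera is an equidistant fisheye: a pixel r from the principal point sees the ray r / f radians off the axis. A picture is of the moment at which its call begins: read the wrist's pose just before it. There is no depth.
- job.hand_in(): hands the job in, once; it reports no verdict.
Trained networks look in a picture, given as the dict that the camera call returned (one of the last four; its "shot" number tells which), for a name from the list of things; names that differ only in an ending like _2 or _b are one class to them, and where a whole thing is asked for, a point or a joint stands for the part that bears it (a point fixed in the world has none). Each returns a list of dicts, best first, with "p" (0 to 1); they miss things now and then, are a little off and sometimes report something else, mostly with a low value. They report only what shows in the picture. A call takes as long as a camera call. They do not tell look-alikes from the thing itself.
- imaging.masks_of(thing, picture): "pixels" (480x640 bool, what is visible of it) and "point" ([column, row] in pixels, amid what is visible of it).
- imaging.tip_of(thing, picture): "point" ([column, row] in pixels: a listed point, or the origin of a listed thing).
The state is a dict: "clock": time; "joints": joint angles; "joint_vel": joint speeds; "tau": joint torques, N m; "eef_pos": TCP position; "eef_rot": TCP orientation; "force": force on the tool from outside, world axes, zero at the start; "wrist_torque": the same for the moment, N m; "gripper_width": finger opening in m.
Only numpy, scipy, OpenCV 4.12 (cv2) and the standard library are available. Lean on these libraries where they do the work, as an engineer would, in place of code of your own. Each camera call takes 0.05 s, during which the arm holds its last target. There are 200 camera calls.

### The job

Set up the little tank for its seam weld: carry it over to the welding turntable, keeping it level because the lid is only resting on it, stand it in the middle of the three open jaws and let go of it. Then push the chuck's scroll ring round clockwise (seen from above) by its handles, a good full turn and over several pushes if you like, until the ring comes up against its stop and all three jaws grip the tank. The lid must stay on throughout, and the other things on the bench stay where they are.

Things in the scene. Friction and masses are not known exactly. Their poses are not given: they have to be found in the camera images.
- tank: the small round metal tank, an open-topped can: 64 mm outside diameter, 55 mm tall, wall 4 mm, 0.25 to 0.42 kg, standing upright on the bench. Origin: centre of its underside, z up its axis. Grip it across its diameter near the top (finger tips 25 mm or more above its underside clear the jaws, which stand 20 mm above the chuck face)
- lid: the tank's loose round lid, 60 mm diameter, 5 mm thick, with a boss 22 mm wide and 8 mm high in the middle of its top and a 54 mm spigot that drops 4 mm into the tank's 56 mm bore; about 0.13 kg, not fastened. Origin: centre of the underside of its flange, which lies on the tank's rim 55 mm above the tank's origin, z up
- chuck_face (a point): centre of the flat 130 mm chuck face of the bench turntable, 100 mm above the bench: the spot where the tank stands. The vertical axis of the scroll ring goes through it. The turntable is bolted down, its spindle is locked, and its square base plate is 180 mm wide
- jaw0: one of three equal steel chuck jaws 120 degrees apart on the chuck face, 16 mm wide, 26 mm long radially, 20 mm high. Origin: bottom middle of its inner gripping face, x points radially outward. It slides radially, inward 1.6 mm for each rad of the ring. With the ring at 0 the gripping faces stand 42.5 mm from the chuck's axis (tank radius 32 mm). Smooth: closing jaws centre the tank
- jaw1: the second jaw, as jaw0
- jaw2: the third jaw, as jaw0
- scroll_ring (a joint): angle (rad) of the scroll ring, 150 mm diameter, around the chuck just below its face; it drives all three jaws. Grows clockwise seen from above, which closes the jaws. 0 = fully open; starts at 0 to 0.6; stops firmly at 6.9, where the jaws grip the tank: always a full turn or a little more. Needs 2 to 3 N at a handle, about 5 N for the final grip, and stays where it is left
- handle0 (a point): centre of the black ball (22 mm diameter) on the end of the first of the ring's three handles, 120 degrees apart. The handle is a 12 mm steel bar that slopes outward and up from the ring to the ball; the ball's centre is 120 mm from the chuck's axis and 112 mm above the bench, and goes round with the ring
- handle1 (a point): the ball on the second handle, as handle0 (120 degrees anticlockwise of handle0 seen from above)
- handle2 (a point): the ball on the third handle, as handle0 (120 degrees anticlockwise of handle1)
- bracket: bystander: a welded bracket of 30 mm square steel tube, 130 mm long, 40 mm wide, with three bolts on top, 53 mm high over all. Origin: centre of its underside, x along it
- nut_bin: bystander: a black open bin 120 x 90 x 40 mm with nuts in it. Origin: centre of its underside
- hammer: bystander: a hammer lying flat, 220 mm long, handle to its -x. Origin: centre of its underside
- magnet_square: bystander: a right-angled welding magnet, legs 90 mm, 20 mm high, lying flat
Things that resemble listed ones, but are neither listed nor needed, are in the scene too. Leave any brown or red look-alike of the lid alone.

How it is judged:
By the outcome, as a careful person would: the job done as asked, in the order asked, and still so for the second after the job is handed in, with the robot touching nothing.
It also fails if it takes over 72 s, if anything falls off the work surface, if the arm or the gripper's body presses on something with over 40 N, if the wrist force passes 120 N, or if a joint passes its speed limit or range.

## Working session

There is one attempt and no reset: what is moved stays moved. The work goes in short steps, Python scripts to look and compute and a shell command to move; the robot and the scene stay as the last step left them, time stands still between calls to the robot, and variables do not carry over. Pictures are saved under pics/ and viewed, about 8 in all and at most 12, crops included, and the job is handed in when it is done.

```bash
mkdir -p pics; cat > h.py <<'E'
import numpy as np, cv2
from bench import readout, imaging, job
def ray(pic, px, st=None):
    K=np.array(pic["camera_matrix"]); u=np.array(px,float)
    if "view" in pic:
        V=np.array(pic["view"]); d=np.linalg.inv(K)@[u[0],u[1],1]
        return -V[:3,:3].T@V[:3,3], V[:3,:3].T@d
    x=(u[0]-K[0,2])/K[0,0]; y=(u[1]-K[1,2])/K[1,1]; r=np.hypot(x,y)
    d=np.array([np.sin(r)*x/max(r,1e-9),np.sin(r)*y/max(r,1e-9),np.cos(r)])
    H=np.array(pic["hand_eye"]); R=np.array(st["eef_rot"]); p=np.array(st["eef_pos"])
    return p+R@H[:3,3], R@H[:3,:3]@d
def at_z(pic,px,z,st=None):
    o,d=ray(pic,px,st); return o+d*(z-o[2])/d[2]
def proj(pic,P,st=None):
    K=np.array(pic["camera_matrix"]); P=np.array(P,float)
    if "view" in pic:
        V=np.array(pic["view"]); c=V[:3,:3]@P+V[:3,3]; q=K@c; return q[:2]/q[2]
    H=np.array(pic["hand_eye"]); R=np.array(st["eef_rot"]); p=np.array(st["eef_pos"])
    c=H[:3,:3].T@(R.T@(P-p)-H[:3,3]); r=np.arctan2(np.hypot(c[0],c[1]),c[2]); a=np.arctan2(c[1],c[0])
    return np.array([K[0,2]+K[0,0]*r*np.cos(a),K[1,2]+K[1,1]*r*np.sin(a)])
E
python3 - <<'E'
from h import *
np.set_printoptions(precision=4,suppress=True)
s=readout.sense(); print(s["clock"],s["eef_pos"],s["eef_rot"],s["gripper_width"])
Z=dict(tank=0,lid=.055,chuck_face=.1,jaw0=.1,handle0=.112,bracket=0,nut_bin=0,hammer=0,magnet_square=0)
for n in ("top","scene"):
    p=imaging.grab_frame(n); cv2.imwrite(f"pics/{n}0.png",p["color"])
    for t,z in Z.items():
        for r in imaging.tip_of(t,p):
            if r["p"]>.2: print(n,t,round(r["p"],2),np.round(r["point"]),at_z(p,r["point"],z)[:2])
E
```

```text
0.0 [ 0.1241 -0.5351  0.2552] [[ 0.9741  0.2259 -0.0006]
 [ 0.2259 -0.9741  0.0023]
 [-0.0001 -0.0024 -1.    ]] 0.08579033898126012
top tank 0.46 [194. 286.] [0.4421 0.3384]
top lid 0.94 [161. 318.] [0.3588 0.405 ]
top lid 0.86 [192. 284.] [0.4421 0.3332]
top lid 0.81 [195. 326.] [0.3392 0.3199]
top chuck_face 0.62 [347. 240.] [ 0.5513 -0.0505]
top jaw0 0.58 [335. 226.] [ 0.5854 -0.0202]
top jaw0 0.53 [337. 254.] [ 0.5177 -0.0263]
top jaw0 0.42 [363. 239.] [ 0.5535 -0.0888]
top handle0 0.98 [295. 249.] [0.5265 0.0758]
top handle0 0.92 [364. 196.] [ 0.659  -0.0901]
top handle0 0.69 [379. 279.] [ 0.4567 -0.1252]
top bracket 0.6 [461. 266.] [ 0.5039 -0.35  ]
top nut_bin 0.77 [450. 206.] [ 0.662  -0.3256]
top hammer 0.6 [198. 197.] [0.6776 0.3395]
top magnet_square 0.57 [318. 165.] [0.7702 0.023 ]
scene tank 0.69 [379. 193.] [0.4391 0.3391]
scene tank 0.38 [213. 412.] [ 0.6779 -0.337 ]
scene lid 0.7 [381. 170.] [0.4214 0.36  ]
scene lid 0.69 [350. 177.] [0.3892 0.2788]
scene lid 0.57 [409. 182.] [0.505  0.3741]
scene chuck_face 0.68 [292. 258.] [ 0.5517 -0.045 ]
scene jaw0 0.72 [278. 272.] [ 0.5632 -0.091 ]
scene jaw0 0.46 [286. 244.] [ 0.5099 -0.0259]
scene jaw0 0.42 [312. 258.] [ 0.579  -0.0135]
scene handle0 0.8 [232. 250.] [ 0.4605 -0.1288]
scene handle0 0.71 [328. 223.] [0.5306 0.0742]
scene handle0 0.67 [308. 296.] [ 0.6575 -0.0915]
scene bracket 0.91 [154. 357.] [ 0.5016 -0.3579]
scene nut_bin 0.7 [211. 411.] [ 0.6733 -0.3393]
scene hammer 0.77 [450. 242.] [0.681 0.333]
scene magnet_square 0.81 [383. 334.] [0.7616 0.0152]
scene magnet_square 0.73 [278. 271.] [ 0.4831 -0.0349]
```

View pics/top0.png

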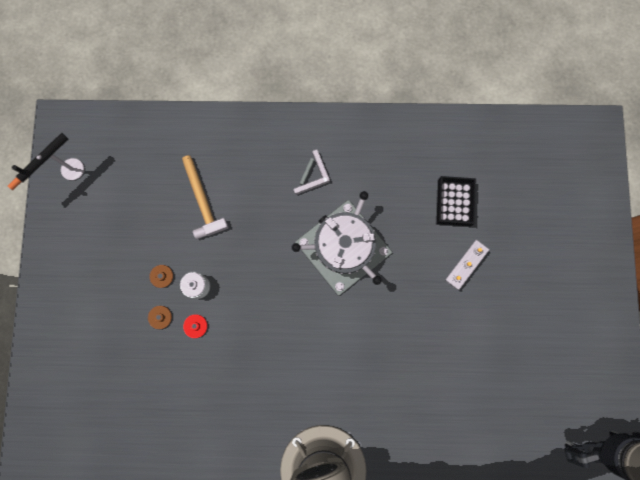

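View pics/scene0.png

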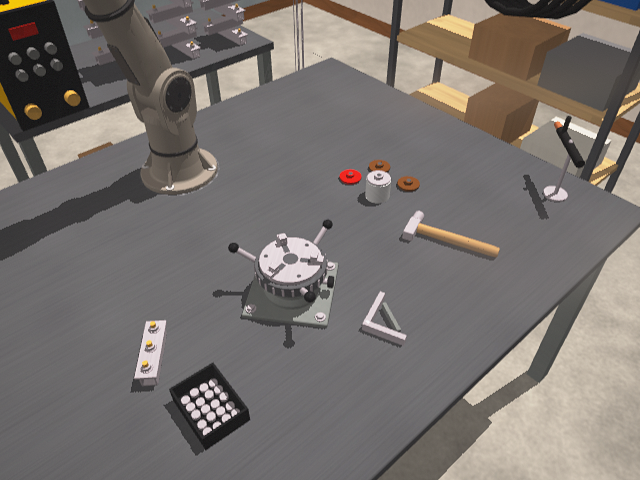

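Top view: the steel-lidded tank is at (194,286). The chuck centre is near (347,241), with handle balls at (295,248), (364,196) and (377,280).

Things that could be taken for the lid are brown discs at (161,276) and (160,318) and a red disc at (195,326), all lying loose. The grey one at (192,284) sits on the tank, so that is my choice. I'll check it in a crop.

```bash
python3 - <<'E'
import cv2,numpy as np
a=cv2.imread("pics/scene0.png")[150:215,330:430]; b=cv2.imread("pics/top0.png")[180:300,280:400]
cv2.imwrite("pics/crop1.png",np.hstack([cv2.resize(a,(400,260),interpolation=3),cv2.resize(b,(260,260),interpolation=3)]))
E
```

```text
(no output)
```

View pics/crop1.png

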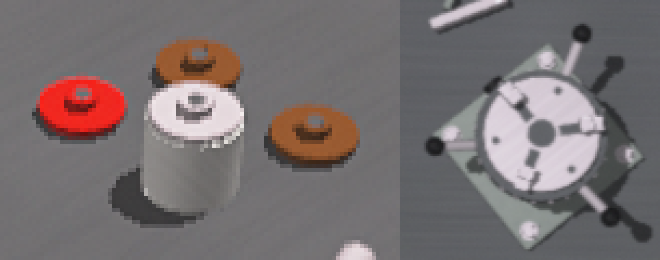

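```bash
python3 -m crank '{"delta_pos":[[38.6,-20.3,-5],[38.6,-20.3,-5],[38.6,-20.3,-5],[38.6,-20.3,-5],[38.6,-20.3,-5],[38.6,-20.3,-5],[38.6,-20.3,-5],[38.6,-20.3,-5],[38.6,-20.3,-5],[52.5,-51,-5],[52.5,-51,-5],[52.5,-51,-5]],"twist":[[0,0,0],[0,0,0],[0,0,0],[0,0,0],[0,0,0],[0,0,0],[0,0,0],[0,0,0],[0,0,0],[0,0,0],[0,0,0],[0,0,0]],"gripper":[100,100,100,100,100,100,100,100,100,100,100,100]}' 30
```

```text
clock: 2.2
eef_pos: [0.4841, -0.1019, 0.3064]
eef_rot: [[0.974, 0.225, 0.001], [0.225, -0.974, -0.0], [0.001, 0.0, -1.0]]
force: [1.0, 0.3, 0.0]
gripper_width: 0.0854
```

The crop shows the grey lid seated on the steel tank, the red and brown discs lying loose beside it, and the jaws open. I'll go on above the tank.

```bash
python3 -m crank '{"delta_pos":[[5.7,-43.7,6],[5.7,-43.7,6],[5.7,-43.7,6],[5.7,-43.7,6],[5.7,-43.7,6],[5.7,-43.7,6],[5.7,-43.7,6],[5.7,-43.7,6],[5.7,-43.7,6],[5.7,-43.7,6],[5.7,-43.7,6],[5.7,-43.7,6]],"twist":[[0,0,0],[0,0,0],[0,0,0],[0,0,0],[0,0,0],[0,0,0],[0,0,0],[0,0,0],[0,0,0],[0,0,0],[0,0,0],[0,0,0]],"gripper":[100,100,100,100,100,100,100,100,100,100,100,100]}' && python3 - <<'E'
from h import *
np.set_printoptions(precision=4,suppress=True)
s=readout.sense(); p=imaging.grab_frame("wrist"); cv2.imwrite("pics/w1.png",p["color"])
print(s["joints"],s["eef_pos"],p["camera_matrix"],p["hand_eye"])
for t,z in (("tank",0),("lid",.055)):
    for r in imaging.tip_of(t,p): print(t,r["p"],r["point"],at_z(p,r["point"],z,s))
    for r in imaging.masks_of(t,p): print("m",t,r["p"],r["point"],at_z(p,r["point"],.06,s), r["pixels"].sum())
E
```

```text
clock: 3.4
eef_pos: [0.4415, 0.3334, 0.2462]
eef_rot: [[0.975, 0.224, 0.001], [0.224, -0.975, -0.001], [0.0, 0.001, -1.0]]
force: [0.4, 0.3, 0.2]
gripper_width: 0.085
[-0.2115  0.3928 -0.6444  1.5003  0.2405  1.329  -2.2222] [0.4415 0.3334 0.2462] [[371.6483   0.     313.0433]
 [  0.     371.6483 236.0341]
 [  0.       0.       1.    ]] [[ 0.     -0.953  -0.3029  0.0765]
 [ 1.      0.     -0.     -0.0004]
 [ 0.     -0.3029  0.953  -0.1178]
 [ 0.      0.      0.      1.    ]]
m tank 0.73 [627.6, 207.6] [ 0.5326 -0.0054  0.06  ] 2123
m tank 0.56 [313.5, 179.1] [0.47   0.3397 0.06  ] 802
lid 0.94 [296.1, 291.6] [0.3643 0.3318 0.055 ]
lid 0.83 [318.8, 214.8] [0.4401 0.3281 0.055 ]
lid 0.74 [616.7, 24.7] [0.7206 0.0681 0.055 ]
lid 0.72 [231.7, 160.4] [0.4702 0.4104 0.055 ]
m lid 0.81 [316.8, 213.8] [0.4417 0.3303 0.06  ] 3723
m lid 0.8 [229.7, 161.4] [0.4698 0.411  0.06  ] 2837
m lid 0.71 [211.5, 254.4] [0.3848 0.4137 0.06  ] 2273
m lid 0.69 [293.3, 289.3] [0.3685 0.3351 0.06  ] 2186
```

View pics/w1.png

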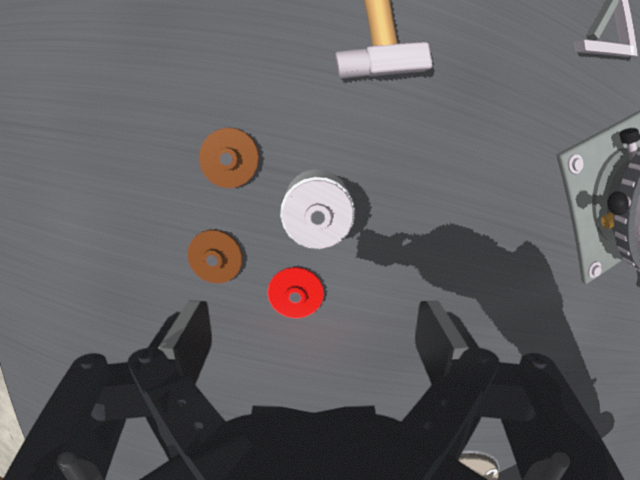

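The wrist view shows the grey-lidded tank at (317,213), almost directly under the tool, with brown discs at (229,158) and (215,257) and red at (296,292). All of them are lower than the fingertips will go, so I'll descend and grip.

```bash
python3 -m crank '{"delta_pos":[[0,0.2,4],[0,0.2,8],[0,0.2,12],[0,0.2,15],[0,0.2,17.5],[0,0.2,19.3],[0,0.2,19.3],[0,0.2,19.3],[0,0.2,19.3],[0,0.2,19.3],[0,0.2,19.3],[0,0.2,19.3]],"twist":[[0,0,0],[0,0,0],[0,0,0],[0,0,0],[0,0,0],[0,0,0],[0,0,0],[0,0,0],[0,0,0],[0,0,0],[0,0,0],[0,0,0]],"gripper":[100,100,100,100,100,100,100,100,60,60,60,60]}' 45; python3 -m crank '{"delta_pos":[[0,0,0],[0,0,0],[0,0,0],[0,0,0],[0,0,0]],"twist":[[0,0,0],[0,0,0],[0,0,0],[0,0,0],[0,0,0]],"gripper":[50,50,50,50,50]}' 45
```

```text
clock: 4.85
eef_pos: [0.4428, 0.3314, 0.0556]
eef_rot: [[0.975, 0.224, 0.003], [0.224, -0.975, -0.002], [0.003, 0.003, -1.0]]
force: [-1.2, -4.3, 7.9]
gripper_width: 0.0633
clock: 5.35
eef_pos: [0.4429, 0.3314, 0.0556]
eef_rot: [[0.975, 0.224, 0.003], [0.224, -0.975, -0.002], [0.003, 0.003, -1.0]]
force: [-0.8, -4.8, 7.0]
gripper_width: 0.0632
```

```bash
python3 -m crank '{"delta_pos":[[0,0,-0.3],[0,0,-1],[0,0,-2.2],[0,0,-4],[0,0,-6],[0,0,-8.5],[0,0,-11],[0,0,-13],[0,0,-14.5],[0,0,-15.5],[0,0,-16],[0,0,-16]],"twist":[[0,0,0],[0,0,0],[0,0,0],[0,0,0],[0,0,0],[0,0,0],[0,0,0],[0,0,0],[0,0,0],[0,0,0],[0,0,0],[0,0,0]],"gripper":[50,50,50,50,50,50,50,50,50,50,50,50]}' 45; python3 - <<'E'
from h import *
s=readout.sense(); p=imaging.grab_frame("wrist"); cv2.imwrite("pics/w2.png",p["color"])
R=np.array(s["eef_rot"]); print(s["eef_pos"], R.T@(np.array([.5495,-.048,.2155])-s["eef_pos"])*100)
E
```

```text
clock: 6.55
eef_pos: [0.441, 0.3331, 0.2137]
eef_rot: [[0.974, 0.226, 0.001], [0.226, -0.974, 0.001], [0.001, -0.0, -1.0]]
force: [0.2, -0.7, -5.0]
gripper_width: 0.0629
[0.44103691 0.33313675 0.21373598] [ 1.94508227 39.57910956 -0.1910101 ]
```

View pics/w2.png

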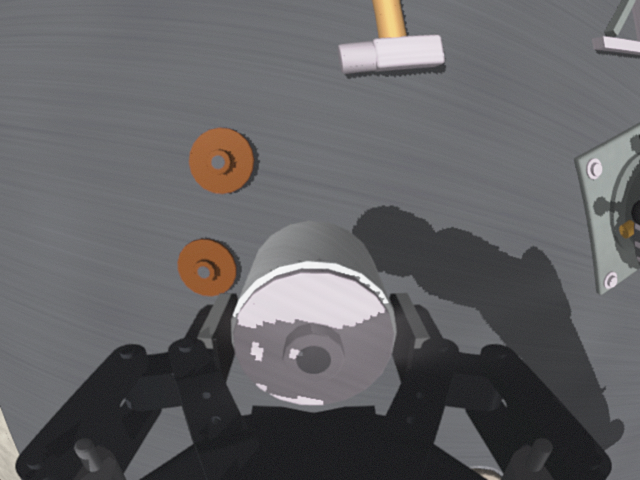

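The wrist view shows the lid flat and seated on the gripped tank, with its boss at (315,350). I'll carry it over with gentle acceleration.

```bash
python3 -m crank '{"delta_pos":[[0,0.5,0],[0.1,1.8,0],[0.3,4,0],[0.4,7,0],[0.6,10.5,0],[0.8,14,0],[1,17.5,0],[1.1,21,0],[1.3,24.5,0],[1.5,28,0],[1.6,31,0],[1.7,33.5,0]],"twist":[[0,0,0],[0,0,0],[0,0,0],[0,0,0],[0,0,0],[0,0,0],[0,0,0],[0,0,0],[0,0,0],[0,0,0],[0,0,0],[0,0,0]],"gripper":[50,50,50,50,50,50,50,50,50,50,50,50]}' 45;  python3 -m crank '{"delta_pos":[[0.1,2,0],[0.1,3.7,0],[0.2,5,0],[0.2,5.8,0],[0.2,6.1,0],[0.2,6.1,0],[0.2,6.1,0]],"twist":[[0,0,0],[0,0,0],[0,0,0],[0,0,0],[0,0,0],[0,0,0],[0,0,0]],"gripper":[50,50,50,50,50,50,50]}' 45
cat > look.py <<'E'
from h import *
import sys
np.set_printoptions(precision=4,suppress=True)
s=readout.sense(); print(s["joints"],s["eef_pos"],s["force"])
for n in ("wrist","top","scene"):
    p=imaging.grab_frame(n); cv2.imwrite(f"pics/{n}_{sys.argv[1]}.png",p["color"])
    for t,z in (("handle0",.112),("jaw0",.1),("chuck_face",.1)):
        for r in imaging.tip_of(t,p):
            if r["p"]>.3: print(n,t,round(r["p"],2),np.round(r["point"]),at_z(p,r["point"],z,s)[:2])
    for r in imaging.masks_of("lid",p)[:5]: print(n,"lid",round(r["p"],2),np.round(r["point"]),at_z(p,r["point"],s["eef_pos"][2]+.006,s))
E
python3 look.py a
```

```text
clock: 7.8
eef_pos: [0.533, 0.006, 0.2126]
eef_rot: [[0.975, 0.222, -0.001], [0.222, -0.975, -0.002], [-0.002, 0.002, -1.0]]
force: [0.2, -0.0, -5.5]
gripper_width: 0.0629
clock: 8.5
eef_pos: [0.5488, -0.0473, 0.2133]
eef_rot: [[0.974, 0.228, -0.0], [0.228, -0.974, 0.001], [0.0, -0.001, -1.0]]
force: [0.4, 0.4, -4.0]
gripper_width: 0.0634
[ 0.4249  0.384  -0.4984  1.5641  0.1894  1.2422 -1.4453] [ 0.5488 -0.0473  0.2133] [ 0.3655  0.3962 -3.9724]
wrist handle0 0.97 [129. 230.] [0.5316 0.0763]
wrist handle0 0.81 [429.  91.] [ 0.6591 -0.0916]
wrist handle0 0.73 [380. 382.] [ 0.4533 -0.1214]
wrist jaw0 0.62 [284. 185.] [ 0.5807 -0.0207]
wrist lid 0.96 [  6. 301.] [0.5265 0.0915 0.2193]
wrist lid 0.56 [314. 337.] [ 0.5519 -0.0463  0.2193]
wrist lid 0.35 [316. 185.] [ 0.6048 -0.0348  0.2193]
top handle0 0.74 [296. 249.] [0.5254 0.0719]
top jaw0 0.5 [334. 226.] [ 0.5856 -0.0168]
top jaw0 0.44 [339. 253.] [ 0.5188 -0.0309]
top chuck_face 0.96 [347. 241.] [ 0.5491 -0.0486]
top lid 0.88 [160. 277.] [0.4447 0.3643 0.2193]
top lid 0.71 [194. 329.] [0.3339 0.2852 0.2193]
top lid 0.55 [159. 321.] [0.3508 0.3608 0.2193]
scene handle0 0.97 [306. 299.] [ 0.6604 -0.1005]
scene handle0 0.87 [326. 225.] [0.5319 0.0674]
scene handle0 0.58 [230. 246.] [ 0.4468 -0.1246]
scene jaw0 0.67 [278. 273.] [ 0.5644 -0.0917]
scene jaw0 0.44 [310. 262.] [ 0.5846 -0.0248]
scene chuck_face 0.78 [290. 258.] [ 0.5472 -0.0461]
scene lid 0.83 [381. 171.] [0.5726 0.1848 0.2193]
scene lid 0.56 [290. 215.] [ 0.5532 -0.0451  0.2193]
scene lid 0.55 [351. 179.] [0.5496 0.1204 0.2193]
scene lid 0.54 [405. 185.] [0.6373 0.1855 0.2193]
```

```bash
python3 -m crank '{"delta_pos":[[-0.2,0,0.5],[-0.2,0,1.5],[-0.2,0,2.7],[-0.2,0,3.8],[-0.2,0,4.6],[-0.2,0,5.1],[-0.2,0,5.3],[-0.2,0,5.5],[-0.2,0,5.6],[-0.2,0,5.6]],"twist":[[0,0,0],[0,0,0],[0,0,0],[0,0,0],[0,0,0],[0,0,0],[0,0,0],[0,0,0],[0,0,0],[0,0,0]],"gripper":[50,50,50,50,50,50,50,50,50,50]}' 45;  python3 -m crank '{"delta_pos":[[0,0,0.1],[0,0,0.2],[0,0,0.2],[0,0,0.2]],"twist":[[0,0,0],[0,0,0],[0,0,0],[0,0,0]],"gripper":[50,50,50,50]}' 45
python3 look.py b
```

```text
clock: 10.25
eef_pos: [0.5473, -0.049, 0.1575]
eef_rot: [[0.974, 0.226, 0.001], [0.226, -0.974, -0.0], [0.001, 0.0, -1.0]]
force: [0.0, -0.8, -4.1]
gripper_width: 0.0632
clock: 10.65
eef_pos: [0.5473, -0.0491, 0.1558]
eef_rot: [[0.974, 0.226, 0.001], [0.226, -0.974, -0.0], [0.001, 0.0, -1.0]]
force: [-0.5, -0.3, -2.1]
gripper_width: 0.0633
[ 0.4184  0.4307 -0.4853  1.6494  0.2189  1.1151 -1.4689] [ 0.5473 -0.0491  0.1558] [-0.4927 -0.2913 -2.0556]
wrist handle0 0.92 [ 84. 260.] [0.531 0.074]
wrist handle0 0.58 [459.  76.] [ 0.6597 -0.0897]
wrist jaw0 0.85 [269. 202.] [ 0.5799 -0.0195]
wrist jaw0 0.65 [388. 278.] [ 0.5544 -0.087 ]
wrist lid 0.67 [315. 337.] [ 0.5507 -0.0485  0.1618]
top handle0 0.95 [296. 250.] [0.5239 0.0721]
top jaw0 0.66 [339. 252.] [ 0.5217 -0.0294]
top jaw0 0.55 [335. 226.] [ 0.5866 -0.0197]
top chuck_face 0.71 [346. 240.] [ 0.5503 -0.0474]
top chuck_face 0.52 [320. 166.] [0.7369 0.0178]
top lid 0.97 [192. 329.] [0.3337 0.3026 0.1618]
top lid 0.79 [160. 280.] [0.4439 0.3805 0.1618]
top lid 0.77 [162. 318.] [0.3559 0.3721 0.1618]
top lid 0.22 [317. 248.] [0.5231 0.0234 0.1618]
scene handle0 0.73 [309. 296.] [ 0.6586 -0.091 ]
scene handle0 0.58 [328. 227.] [0.5381 0.0661]
scene handle0 0.58 [234. 247.] [ 0.455  -0.1213]
scene jaw0 0.47 [309. 260.] [ 0.5783 -0.0229]
scene jaw0 0.43 [277. 270.] [ 0.5566 -0.0881]
scene chuck_face 0.69 [289. 259.] [ 0.5492 -0.0499]
scene lid 0.81 [351. 179.] [0.4961 0.1735 0.1618]
scene lid 0.75 [293. 239.] [ 0.5613 -0.0465  0.1618]
scene lid 0.47 [381. 171.] [0.5195 0.2456 0.1618]
```

View pics/wrist_b.png

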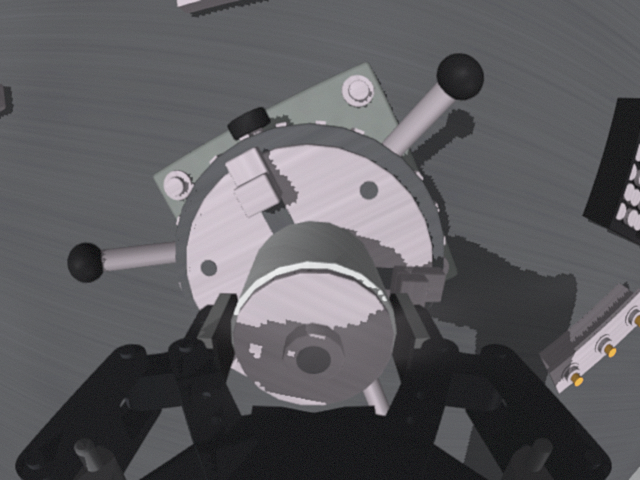

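The tank is between the jaws and nearly touching the face, with the lid seated. The jaws at (255,180) and (415,285) clear the fingers. I'll ease down a little more, release and rise straight up.

```bash
python3 -m crank '{"delta_pos":[[0,0,0.1],[0,0,0.15],[0,0,0.15]],"twist":[[0,0,0],[0,0,0],[0,0,0]],"gripper":[50,50,50]}' 45;  python3 -m crank '{"delta_pos":[[0,0,0],[0,0,0],[0,0,0],[0,0,0],[0,0,0],[0,0,0],[0,0,-0.5],[0,0,-2],[0,0,-4.5],[0,0,-8],[0,0,-11],[0,0,-12]],"twist":[[0,0,0],[0,0,0],[0,0,0],[0,0,0],[0,0,0],[0,0,0],[0,0,0],[0,0,0],[0,0,0],[0,0,0],[0,0,0],[0,0,0]],"gripper":[78,85,95,100,100,100,100,100,100,100,100,100]}' 45
python3 look.py c | grep -v top
```

```text
clock: 11.7
eef_pos: [0.5473, -0.0489, 0.1556]
eef_rot: [[0.974, 0.226, 0.001], [0.226, -0.974, -0.001], [0.001, 0.001, -1.0]]
force: [-4.9, 0.8, 10.7]
gripper_width: 0.0631
clock: 12.9
eef_pos: [0.5489, -0.0487, 0.2779]
eef_rot: [[0.974, 0.226, 0.007], [0.226, -0.974, -0.001], [0.007, 0.002, -1.0]]
force: [0.4, 0.2, -0.6]
gripper_width: 0.0854
[ 0.4316  0.3399 -0.5062  1.4605  0.1664  1.3764 -1.4239] [ 0.5489 -0.0487  0.2779] [ 0.4159  0.2125 -0.5852]
wrist handle0 0.94 [398.  98.] [ 0.6588 -0.0893]
wrist handle0 0.93 [160. 211.] [0.5297 0.0772]
wrist handle0 0.68 [368. 339.] [ 0.4523 -0.1219]
wrist jaw0 0.92 [360. 220.] [ 0.5555 -0.087 ]
wrist jaw0 0.87 [285. 261.] [ 0.5057 -0.0337]
wrist jaw0 0.63 [561. 156.] [ 0.6608 -0.2595]
wrist jaw0 0.59 [288. 173.] [ 0.5801 -0.0207]
wrist chuck_face 0.41 [289. 260.] [ 0.5074 -0.037 ]
wrist chuck_face 0.32 [361. 223.] [ 0.5534 -0.0888]
wrist lid 0.85 [ 28. 281.] [0.5423 0.0732 0.2839]
wrist lid 0.7 [379. 181.] [ 0.6106 -0.0549  0.2839]
wrist lid 0.59 [313. 242.] [ 0.5866 -0.0394  0.2839]
wrist lid 0.48 [538. 291.] [ 0.5865 -0.1289  0.2839]
scene handle0 0.94 [308. 298.] [ 0.6615 -0.0955]
scene handle0 0.87 [235. 246.] [ 0.4543 -0.1172]
scene handle0 0.64 [325. 224.] [0.5277 0.0686]
scene jaw0 0.69 [311. 260.] [ 0.5806 -0.0187]
scene jaw0 0.54 [276. 272.] [ 0.5605 -0.0932]
scene jaw0 0.5 [156. 357.] [ 0.5785 -0.3737]
scene chuck_face 0.56 [290. 257.] [ 0.5458 -0.045 ]
scene lid 0.76 [407. 184.] [0.6898 0.1229 0.2839]
scene lid 0.69 [380. 171.] [0.6285 0.1157 0.2839]
scene lid 0.55 [287. 239.] [ 0.6558 -0.1317  0.2839]
scene lid 0.51 [350. 179.] [0.6069 0.0571 0.2839]
scene lid 0.43 [211. 406.] [ 0.8274 -0.3913  0.2839]
```

View pics/wrist_c.png

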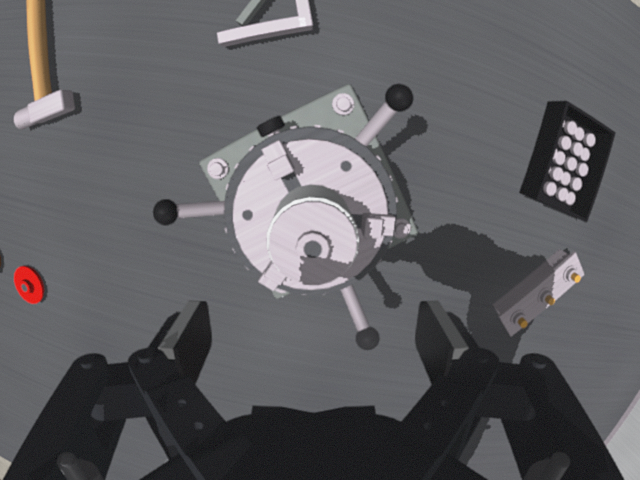

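The tank stands centred with the lid on (boss at (313,248)), and the balls are at (398,98), (165,212) and (367,338). Next I'll turn the tool above the near ball so its y axis lies along the ring's tangent.

```bash
python3 -m crank '{"delta_pos":[[-3,1.4,0],[-6,2.8,0],[-9,4.2,0],[-10.9,4.9,0],[-10.9,4.9,0],[-10.9,4.9,0],[-10.9,4.9,0],[-10.9,4.9,0],[-10.9,4.9,0],[-10.9,4.9,0],[-10.9,4.9,0],[-10.9,4.9,0]],"twist":[[0,0,-0.15],[0,0,-0.3],[0,0,-0.45],[0,0,-0.6],[0,0,-0.75],[0,0,-0.9],[0,0,-1.05],[0,0,-1.2],[0,0,-1.35],[0,0,-1.5],[0,0,-1.65],[0,0,-1.8]],"gripper":[45,45,45,45,45,45,45,45,45,45,45,45]}' 45;  python3 -m crank '{"delta_pos":[[0,0,0],[0,0,0],[0,0,0],[0,0,0],[0,0,0],[0,0,0],[0,0,0],[0,0,0],[0,0,0],[0,0,0],[0,0,0],[0,0,0]],"twist":[[0,0,-0.15],[0,0,-0.3],[0,0,-0.45],[0,0,-0.6],[0,0,-0.75],[0,0,-0.9],[0,0,-1.05],[0,0,-1.2],[0,0,-1.35],[0,0,-1.5],[0,0,-1.65],[0,0,-1.79]],"gripper":[45,45,45,45,45,45,45,45,45,45,45,45]}' 
cat > rel.py <<'E'
from h import *
np.set_printoptions(precision=4,suppress=True)
C=np.array([.548,-.0465])
s=readout.sense(); R=np.array(s["eef_rot"]); d=np.array(s["eef_pos"])[:2]-C
print("joints",s["joints"],"pos",s["eef_pos"],"F",s["force"],"yaw",np.degrees(np.arctan2(R[1,0],R[0,0])),"phi",np.degrees(np.arctan2(d[1],d[0]))%360,"r",np.hypot(*d))
import sys
p=imaging.grab_frame("wrist"); cv2.imwrite("pics/r_%05d.png"%(s["clock"]*100),p["color"])
for r in imaging.tip_of("handle0",p):
    if r["p"]>.3:
        P=at_z(p,r["point"],.112,s); e=P[:2]-C; print(round(r["p"],2),P[:2],"phi",np.degrees(np.arctan2(e[1],e[0]))%360,"r",np.hypot(*e),"tool cm",R.T@(P-s["eef_pos"])*100)
E
python3 rel.py
```

```text
clock: 14.85
eef_pos: [0.452, -0.1214, 0.2739]
eef_rot: [[-0.447, 0.895, 0.0], [0.895, 0.447, -0.0], [-0.0, 0.0, -1.0]]
force: [0.3, -1.0, -0.0]
gripper_width: 0.0386
clock: 16.05
eef_pos: [0.452, -0.1214, 0.2739]
eef_rot: [[-0.776, -0.63, 0.0], [-0.63, 0.776, -0.0], [-0.0, -0.0, -1.0]]
force: [0.1, -0.1, 0.9]
gripper_width: 0.0386
joints [ 1.0374  0.2441 -0.9719  1.6648  0.2067  1.3418  2.2851] pos [ 0.452  -0.1214  0.2739] F [ 0.1273 -0.122   0.8758] yaw -140.91518209886257 phi 217.97026349773418 r 0.12177052413441075
0.81 [ 0.4543 -0.1217] phi 218.7622079476856 r 0.1201777535432086 tool cm [-0.1569 -0.1621 16.1928]
```

```bash
python3 -m crank '{"delta_pos":[[-0.1,-0.1,3],[-0.1,-0.1,6.5],[-0.1,-0.1,9.5],[-0.1,-0.1,12],[-0.1,-0.1,14],[-0.1,-0.1,15],[-0.1,-0.1,15.2],[-0.1,-0.1,15.2],[-0.1,-0.1,15.2],[-0.1,-0.1,15.2]],"twist":[[0,0,0],[0,0,0],[0,0,0],[0,0,0],[0,0,0],[0,0,0],[0,0,0],[0,0,0],[0,0,0],[0,0,0]],"gripper":[45,45,45,45,45,45,45,34,34,34]}' 30; python3 rel.py
```

```text
clock: 17.15
eef_pos: [0.4542, -0.1217, 0.1228]
eef_rot: [[-0.78, -0.625, 0.002], [-0.625, 0.78, -0.001], [-0.001, -0.002, -1.0]]
force: [0.5, -0.7, 0.5]
gripper_width: 0.029
joints [ 0.9332  0.4121 -0.8901  1.8897  0.3762  1.0143  2.1277] pos [ 0.4542 -0.1217  0.1228] F [ 0.5208 -0.7184  0.5115] yaw -141.28124116364944 phi 218.73506869818092 r 0.12022429911881187
0.68 [ 0.4542 -0.1215] phi 218.64540798339377 r 0.12008722304931732 tool cm [-0.0126  0.0209  1.0803]
```

```bash
python3 -m crank '{"delta_pos":[[-0.07,1.25,0],[-0.26,2.49,0],[-0.59,3.71,0],[-1.04,4.88,0],[-1.61,6.0,0],[-2.29,7.05,0],[-3.08,8.03,0],[-3.97,8.92,0],[-4.95,9.71,0],[-6,10.39,0],[-7.12,10.96,0],[-8.29,11.41,0]],"twist":[[0,0,0.105],[0,0,0.209],[0,0,0.314],[0,0,0.419],[0,0,0.524],[0,0,0.628],[0,0,0.733],[0,0,0.838],[0,0,0.942],[0,0,1.047],[0,0,1.152],[0,0,1.257]],"gripper":[34,34,34,34,34,34,34,34,34,34,34,34]}' 30; python3 rel.py
```

```text
clock: 18.45
eef_pos: [0.4464, 0.0187, 0.1222]
eef_rot: [[-0.833, 0.553, -0.001], [0.553, 0.833, -0.002], [-0.001, -0.002, -1.0]]
force: [-1.8, -2.2, 1.8]
gripper_width: 0.0292
joints [ 0.4998  0.3081 -0.692   1.9505  0.2401  0.9655  0.6779] pos [0.4464 0.0187 0.1222] F [-1.8323 -2.2093  1.7672] yaw 146.44006505571542 phi 147.32389905265038 r 0.12067416308573958
0.64 [0.4439 0.0139] phi 149.8932918247359 r 0.12033512974740948 tool cm [-0.0536 -0.5364  1.02  ]
```

```bash
python3 -m crank '{"delta_pos":[[-0.07,1.25,0],[-0.26,2.49,0],[-0.59,3.71,0],[-1.04,4.88,0],[-1.61,6.0,0],[-2.29,7.05,0],[-3.08,8.03,0],[-3.97,8.92,0],[-4.95,9.71,0],[-6,10.39,0],[-7.12,10.96,0],[-8.29,11.41,0]],"twist":[[0,0,0.105],[0,0,0.209],[0,0,0.314],[0,0,0.419],[0,0,0.524],[0,0,0.628],[0,0,0.733],[0,0,0.838],[0,0,0.942],[0,0,1.047],[0,0,1.152],[0,0,1.257]],"gripper":[34,34,34,34,34,34,34,34,34,34,34,34]}' 30; python3 rel.py
```

```text
clock: 19.75
eef_pos: [0.5775, 0.0709, 0.1216]
eef_rot: [[0.264, 0.964, -0.003], [0.964, -0.264, 0.003], [0.002, -0.004, -1.0]]
force: [-2.1, 2.1, 0.7]
gripper_width: 0.0291
joints [ 0.123   0.5147 -0.386   1.5962  0.2086  1.0742 -0.5854] pos [0.5775 0.0709 0.1216] F [-2.1059  2.0531  0.6852] yaw 74.67876569831644 phi 75.91315801218552 r 0.12106479411578944
0.66 [0.5717 0.0713] phi 78.6108773333226 r 0.12016410394061294 tool cm [-0.1174 -0.5598  0.9598]
```

```bash
python3 -m crank '{"delta_pos":[[-0.07,1.25,0],[-0.26,2.49,0],[-0.59,3.71,0],[-1.04,4.88,0],[-1.61,6.0,0],[-2.29,7.05,0],[-3.08,8.03,0],[-3.97,8.92,0],[-4.95,9.71,0],[-6,10.39,0],[-7.12,10.96,0],[-8.29,11.41,0]],"twist":[[0,0,0.105],[0,0,0.209],[0,0,0.314],[0,0,0.419],[0,0,0.524],[0,0,0.628],[0,0,0.733],[0,0,0.838],[0,0,0.942],[0,0,1.047],[0,0,1.152],[0,0,1.257]],"gripper":[34,34,34,34,34,34,34,34,34,34,34,34]}' 30; python3 rel.py
```

```text
clock: 21.05
eef_pos: [0.6671, -0.0392, 0.1218]
eef_rot: [[0.999, 0.048, 0.002], [0.048, -0.999, 0.004], [0.002, -0.004, -1.0]]
force: [1.8, 2.3, -0.9]
gripper_width: 0.0291
joints [ 0.0771  0.6459 -0.0693  1.3344  0.0414  1.1613 -1.5176] pos [ 0.6671 -0.0392  0.1218] F [ 1.8261  2.3099 -0.8924] yaw 2.7445580465744217 phi 3.5253348344106787 r 0.11935923088365644
0.62 [ 0.667  -0.0346] phi 5.702770854659678 r 0.11962972879878844 tool cm [ 0.0105 -0.4513  0.9791]
```

```bash
python3 -m crank '{"delta_pos":[[-0.07,1.25,0],[-0.26,2.49,0],[-0.59,3.71,0],[-1.04,4.88,0],[-1.61,6.0,0],[-2.29,7.05,0],[-3.08,8.03,0],[-3.97,8.92,0],[-4.95,9.71,0],[-6,10.39,0],[-7.12,10.96,0],[-8.29,11.41,0]],"twist":[[0,0,0.105],[0,0,0.209],[0,0,0.314],[0,0,0.419],[0,0,0.524],[0,0,0.628],[0,0,0.733],[0,0,0.838],[0,0,0.942],[0,0,1.047],[0,0,1.152],[0,0,1.257]],"gripper":[34,34,34,34,34,34,34,34,34,34,34,34]}' 30; python3 rel.py
```

```text
clock: 22.35
eef_pos: [0.589, -0.1572, 0.1218]
eef_rot: [[0.355, -0.935, 0.001], [-0.935, -0.355, 0.002], [-0.002, -0.002, -1.0]]
force: [1.5, 3.0, -0.2]
gripper_width: 0.0294
joints [ 0.0756  0.5373  0.232   1.5337 -0.1361  1.0862 -2.4394] pos [ 0.589  -0.1572  0.1218] F [ 1.538   2.9532 -0.1545] yaw -69.22405320330742 phi 290.34832201212123 r 0.11802791343476113
0.71 [ 0.5928 -0.1571] phi 292.07267546433695 r 0.11932581718524748 tool cm [ 0.1289 -0.3566  0.9803]
```

The ring has turned about 287° so far. I'll lift, turn the tool half round for more wrist range, and take the same ball again.

```bash
python3 -m crank '{"delta_pos":[[0.1,-0.3,0],[0.1,-0.3,0],[0.1,-0.3,-3],[0.1,-0.3,-7],[0.1,-0.3,-9],[0.1,-0.3,-9],[0.1,-0.3,-9],[0.1,-0.3,-9],[0.1,-0.3,-9],[0.1,-0.3,-9],[0.1,-0.3,-9],[0.1,-0.3,-9]],"twist":[[0,0,0],[0,0,0],[0,0,0],[0,0,0],[0,0,-0.15],[0,0,-0.3],[0,0,-0.45],[0,0,-0.6],[0,0,-0.75],[0,0,-0.9],[0,0,-1.05],[0,0,-1.2]],"gripper":[45,45,45,45,45,45,45,45,45,45,45,45]}' 30; python3 -m crank '{"delta_pos":[[0,0,0],[0,0,0],[0,0,0],[0,0,0],[0,0,0],[0,0,0],[0,0,0],[0,0,0],[0,0,0],[0,0,0],[0,0,0],[0,0,0]],"twist":[[0,0,-0.15],[0,0,-0.3],[0,0,-0.45],[0,0,-0.6],[0,0,-0.75],[0,0,-0.9],[0,0,-1.05],[0,0,-1.2],[0,0,-1.35],[0,0,-1.5],[0,0,-1.65],[0,0,-1.8]],"gripper":[45,45,45,45,45,45,45,45,45,45,45,45]}' ; python3 -m crank '{"delta_pos":[[0,0,0],[0,0,0],[0,0,0]],"twist":[[0,0,-0.13],[0,0,-0.13],[0,0,-0.13]],"gripper":[45,45,45]}' ;python3 rel.py
```

```text
clock: 23.65
eef_pos: [0.5928, -0.1584, 0.2117]
eef_rot: [[1.0, -0.001, -0.0], [-0.001, -1.0, -0.0], [-0.0, 0.0, -1.0]]
force: [0.1, 0.2, -0.0]
gripper_width: 0.0383
clock: 24.85
eef_pos: [0.5928, -0.1587, 0.2117]
eef_rot: [[-0.225, 0.974, 0.0], [0.974, 0.225, 0.0], [-0.0, 0.0, -1.0]]
force: [-0.6, 0.3, -0.5]
gripper_width: 0.0384
clock: 25.15
eef_pos: [0.5926, -0.1587, 0.2117]
eef_rot: [[-0.34, 0.94, 0.0], [0.94, 0.34, 0.0], [0.0, 0.0, -1.0]]
force: [-0.3, -0.3, -0.6]
gripper_width: 0.038
joints [ 0.4844  0.4965 -0.3802  1.3851  0.1845  1.2949  0.443 ] pos [ 0.5926 -0.1587  0.2117] F [-0.2769 -0.3136 -0.57  ] yaw 109.89835506445107 phi 291.6932725337364 r 0.12072192429178881
0.93 [ 0.5902 -0.1584] phi 290.66715399160444 r 0.11961484758374621 tool cm [ 0.1041 -0.2189  9.9703]
```

```bash
python3 -m crank '{"delta_pos":[[0.1,-0.1,3],[0.1,-0.1,6],[0.1,-0.1,8],[0.1,-0.1,9],[0.1,-0.1,9],[0.1,-0.1,9],[0.1,-0.1,9],[0.1,-0.1,9]],"twist":[[0,0,0],[0,0,0],[0,0,0],[0,0,0],[0,0,0],[0,0,0],[0,0,0],[0,0,0]],"gripper":[45,45,45,45,45,34,34,34]}' 30; python3 rel.py; python3 -m crank '{"delta_pos":[[0.07,-1.25,0],[0.26,-2.49,0],[0.59,-3.71,0],[1.04,-4.88,0],[1.61,-6.0,0],[2.29,-7.05,0],[3.08,-8.03,0],[3.97,-8.92,0],[4.95,-9.71,0],[6,-10.39,0]],"twist":[[0,0,0.105],[0,0,0.209],[0,0,0.314],[0,0,0.419],[0,0,0.524],[0,0,0.628],[0,0,0.733],[0,0,0.838],[0,0,0.942],[0,0,1.047]],"gripper":[34,34,34,34,34,34,34,34,34,34]}' 30; python3 rel.py
```

```text
clock: 26.05
eef_pos: [0.5921, -0.1581, 0.1232]
eef_rot: [[-0.342, 0.94, 0.003], [0.94, 0.342, -0.001], [-0.002, 0.002, -1.0]]
force: [-0.2, -0.4, -0.4]
gripper_width: 0.0293
joints [ 0.4787  0.5649 -0.3657  1.5067  0.216   1.1072  0.4175] pos [ 0.5921 -0.1581  0.1232] F [-0.2321 -0.4412 -0.4344] yaw 109.9918830806306 phi 291.55976286798676 r 0.1199920625930364
0.59 [ 0.5895 -0.1603] phi 290.040934985306 r 0.1211523627697607 tool cm [-0.1188 -0.3204  1.1229]
clock: 27.15
eef_pos: [0.4737, -0.1383, 0.1226]
eef_rot: [[0.647, 0.763, 0.003], [0.763, -0.647, -0.002], [0.001, 0.004, -1.0]]
force: [2.1, -1.8, -1.3]
gripper_width: 0.0287
joints [ 0.3852  0.3241 -0.1679  1.8512  0.0663  0.9678 -0.5147] pos [ 0.4737 -0.1383  0.1226] F [ 2.074  -1.8213 -1.3219] yaw 49.70913129432825 phi 231.03823983199365 r 0.11810138934776111
0.6 [ 0.4742 -0.142 ] phi 232.30145846276093 r 0.12063640537977863 tool cm [-0.2449  0.2674  1.0611]
```

```bash
python3 -m crank '{"delta_pos":[[-0.1,-0.63,0],[-0.13,-1.25,0],[-0.05,-1.88,0],[0.06,-2.49,0]],"twist":[[0,0,0.052],[0,0,0.105],[0,0,0.157],[0,0,0.209]],"gripper":[34,34,34,34]}' 30; python3 -m crank '{"delta_pos":[[0.02,-0.63,0],[0.07,-1.25,0],[0.15,-1.88,0]],"twist":[[0,0,0.052],[0,0,0.105],[0,0,0.157]],"gripper":[34,34,34]}' 30; python3 rel.py
```

```text
clock: 27.65
eef_pos: [0.4564, -0.1213, 0.1227]
eef_rot: [[0.787, 0.616, 0.004], [0.616, -0.787, -0.001], [0.003, 0.004, -1.0]]
force: [2.4, -1.6, -0.5]
gripper_width: 0.029
clock: 27.95
eef_pos: [0.4458, -0.1058, 0.1227]
eef_rot: [[0.874, 0.486, 0.004], [0.486, -0.874, -0.002], [0.003, 0.003, -1.0]]
force: [2.3, -2.3, 0.2]
gripper_width: 0.0291
joints [ 0.3012  0.2567 -0.1244  1.9423  0.0401  0.9406 -0.9065] pos [ 0.4458 -0.1058  0.1227] F [ 2.3362 -2.2794  0.2393] yaw 29.05037329082574 phi 210.15055261579636 r 0.11815258132603136
0.7 [ 0.4463 -0.1082] phi 211.23382039913128 r 0.11896043645122469 tool cm [-0.0773  0.2227  1.0672]
```

```bash
R='{"delta_pos":[[-0.08,-0.42,0],[-0.06,-0.84,0],[-0.02,-1.25,0]],"twist":[[0,0,0.035],[0,0,0.07],[0,0,0.105]],"gripper":[34,34,34]}' >/dev/null; python3 -m crank '{"delta_pos":[[-0.08,-0.42,0],[-0.06,-0.84,0],[-0.02,-1.25,0]],"twist":[[0,0,0.035],[0,0,0.07],[0,0,0.105]],"gripper":[34,34,34]}'; python3 -m crank '{"delta_pos":[[0.01,-0.42,0],[0.03,-0.84,0],[0.07,-1.25,0]],"twist":[[0,0,0.035],[0,0,0.07],[0,0,0.105]],"gripper":[34,34,34]}'; python3 rel.py
```

```text
clock: 28.35
eef_pos: [0.4394, -0.095, 0.1225]
eef_rot: [[0.92, 0.392, 0.003], [0.392, -0.92, -0.001], [0.003, 0.002, -1.0]]
force: [2.5, -1.5, 0.3]
gripper_width: 0.0287
clock: 28.65
eef_pos: [0.435, -0.0835, 0.1225]
eef_rot: [[0.956, 0.293, 0.003], [0.293, -0.956, -0.002], [0.002, 0.002, -1.0]]
force: [1.8, -1.6, -0.4]
gripper_width: 0.0293
joints [ 0.2433  0.2285 -0.1073  1.9798  0.0317  0.9315 -1.1531] pos [ 0.435  -0.0835  0.1225] F [ 1.783  -1.5732 -0.3746] yaw 17.057575304454087 phi 198.14370978975623 r 0.11890561226379136
0.82 [ 0.4348 -0.087 ] phi 199.7023834973235 r 0.12027384199764515 tool cm [-0.1287  0.327   1.0462]
0.39 [ 0.5051 -0.2175] phi 255.9029564630942 r 0.17633051783625733 tool cm [ 2.7634 14.8619  1.0893]
```

```bash
python3 -m crank '{"delta_pos":[[0.01,-0.42,0],[0.03,-0.84,0],[0.07,-1.25,0]],"twist":[[0,0,0.035],[0,0,0.07],[0,0,0.105]],"gripper":[34,34,34]}'; python3 -m crank '{"delta_pos":[[0.01,-0.42,0],[0.03,-0.84,0]],"twist":[[0,0,0.035],[0,0,0.07]],"gripper":[34,34]}'; python3 rel.py
```

```text
clock: 29.05
eef_pos: [0.4316, -0.0715, 0.1223]
eef_rot: [[0.982, 0.191, 0.002], [0.191, -0.982, -0.002], [0.002, 0.002, -1.0]]
force: [2.1, -2.8, 0.9]
gripper_width: 0.0288
clock: 29.25
eef_pos: [0.4302, -0.0634, 0.1223]
eef_rot: [[0.993, 0.122, 0.002], [0.122, -0.993, -0.002], [0.002, 0.002, -1.0]]
force: [1.3, -3.3, 0.2]
gripper_width: 0.0291
joints [ 0.1905  0.2139 -0.0968  1.999   0.0278  0.9275 -1.3694] pos [ 0.4302 -0.0634  0.1223] F [ 1.2886 -3.2932  0.2138] yaw 6.996830333300696 phi 188.1748428768884 r 0.11896158981341728
0.7 [ 0.43   -0.0673] phi 190.00094992209685 r 0.11983571353454088 tool cm [-0.0754  0.3812  1.0318]
```

```bash
python3 -m crank '{"delta_pos":[[0.01,-0.42,0],[0.03,-0.84,0]],"twist":[[0,0,0.035],[0,0,0.07]],"gripper":[34,34]}'; python3 -m crank '{"delta_pos":[[0.01,-0.42,0],[0.03,-0.84,0]],"twist":[[0,0,0.035],[0,0,0.07]],"gripper":[34,34]}';  python3 rel.py
```

```text
clock: 29.55
eef_pos: [0.4293, -0.0551, 0.1222]
eef_rot: [[0.999, 0.052, 0.002], [0.052, -0.999, -0.002], [0.002, 0.002, -1.0]]
force: [1.7, -3.5, 0.6]
gripper_width: 0.0291
clock: 29.75
eef_pos: [0.4296, -0.0506, 0.1223]
eef_rot: [[1.0, -0.019, 0.003], [-0.019, -1.0, -0.008], [0.003, 0.008, -1.0]]
force: [3.4, -16.8, -1.6]
gripper_width: 0.0294
joints [ 0.1478  0.2082 -0.0866  2.0063  0.0321  0.9247 -1.5458] pos [ 0.4296 -0.0506  0.1223] F [  3.3842 -16.7754  -1.5874] yaw -1.075443165740222 phi 181.9890216559693 r 0.1184994817238576
0.56 [ 0.4288 -0.0553] phi 184.2411578248791 r 0.11956765237176563 tool cm [-0.0756  0.4663  1.0332]
```

The force jumped to 17 N and the ball stopped at 184°, a total of about 6.89 rad, so the ring is at its stop. I'll hold briefly to confirm, then back off, lift away and look.

```bash
python3 -m crank '{"delta_pos":[[0,-0.2,0],[0,-0.2,0],[0,-0.2,0]],"twist":[[0,0,0],[0,0,0],[0,0,0]],"gripper":[34,34,34]}'; python3 -m crank '{"delta_pos":[[0,0.5,0],[0,0.85,0],[0,0.85,0],[0,0.85,-2],[0,0.85,-5],[0,0.85,-9],[-3,0.85,-13],[-6,0.85,-15],[-6,0.85,-15],[-6,0.85,-15]],"twist":[[0,0,0],[0,0,0],[0,0,0],[0,0,0],[0,0,0],[0,0,0],[0,0,0],[0,0,0],[0,0,0],[0,0,0]],"gripper":[40,45,45,45,45,45,45,45,45,45]}'; python3 rel.py; python3 look.py e | grep -E "jaw|lid"; ls -t pics | head -3; python3 - <<'E'
import cv2,numpy as np
a=cv2.imread("pics/wrist_e.png"); b=cv2.imread("pics/scene_e.png")[140:340,210:450]
cv2.imwrite("pics/fin.png",np.vstack([cv2.resize(a,(400,300),interpolation=3),cv2.resize(b,(400,300),interpolation=3)]))
E
```

```text
clock: 30.15
eef_pos: [0.4296, -0.0507, 0.1223]
eef_rot: [[1.0, -0.02, 0.003], [-0.02, -1.0, -0.009], [0.003, 0.009, -1.0]]
force: [3.0, -13.9, -0.6]
gripper_width: 0.029
clock: 31.15
eef_pos: [0.3681, -0.0498, 0.2721]
eef_rot: [[1.0, -0.016, 0.002], [-0.016, -1.0, 0.0], [0.002, -0.0, -1.0]]
force: [0.1, -1.0, -0.3]
gripper_width: 0.0386
joints [ 0.1756 -0.0663 -0.0816  1.9031 -0.0059  1.3031 -1.4915] pos [ 0.3681 -0.0498  0.2721] F [ 0.0833 -0.9627 -0.2605] yaw -0.9432662449997058 phi 181.04269526722337 r 0.17993615110517716
0.94 [ 0.4279 -0.0568] phi 184.8934241774943 r 0.12051507357402096 tool cm [ 5.9697  0.6049 16.0142]
wrist jaw0 0.79 [290.  30.] [ 0.5169 -0.035 ]
wrist lid 0.92 [303.   5.] [ 0.4808 -0.0486  0.2769]
wrist lid 0.91 [ 32. 228.] [0.4143 0.0592 0.2769]
top jaw0 0.62 [340. 250.] [ 0.5256 -0.0335]
top jaw0 0.44 [336. 230.] [ 0.5755 -0.0217]
top jaw0 0.37 [359. 239.] [ 0.5549 -0.0786]
top lid 0.88 [192. 328.] [0.337  0.275  0.2769]
top lid 0.82 [162. 276.] [0.4411 0.344  0.2769]
top lid 0.67 [160. 318.] [0.3552 0.3418 0.2769]
top lid 0.66 [346. 235.] [ 0.534  -0.0379  0.2769]
top lid 0.48 [202. 210.] [0.5833 0.2668 0.2769]
scene jaw0 0.68 [281. 268.] [ 0.5589 -0.0789]
scene jaw0 0.67 [305. 259.] [ 0.5698 -0.0256]
scene jaw0 0.36 [287. 256.] [ 0.5395 -0.0473]
scene lid 0.81 [406. 184.] [0.6813 0.1294 0.2769]
scene lid 0.76 [350. 176.] [0.5944 0.0707 0.2769]
scene lid 0.62 [380. 172.] [0.625  0.1204 0.2769]
scene lid 0.59 [291. 239.] [ 0.654  -0.123   0.2769]
scene_e.png
top_e.png
wrist_e.png
```

View pics/fin.png

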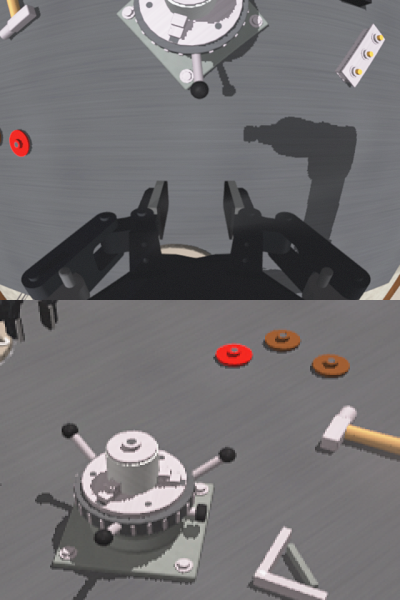

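The lid sits flat on the tank, the jaws are against it, and the red and brown discs, hammer and magnet look undisturbed. I'll hand in.

```bash
python3 -c "
from bench import job,readout
print(readout.sense()['clock']); print(job.hand_in())"
```

```text
32.0
the job is handed in; nothing more can be done
None
```

The tank is standing in the middle of the chuck with its lid on, and the jaws have closed on it. I handed the job in at 32.0 s of the 72 s allowed.

I carried the tank over level and let go of it between the open jaws. I then turned the scroll ring clockwise in two pushes on one handle ball, using the loosely opened fingers.

- **Ring at its stop:** It turned about 394° (6.89 rad). At the end the force rose from about 3 N to 17 N, and another 2 mm of commanded push did not move it. The ball stayed there after I let go.
- **Jaws on the tank:** The gripping faces measured 28, 36 and 32 mm from the axis, against the tank's 32 mm radius. The spread is about what the detections are good for, and the mean of 32 mm fits.
- **Lid and bystanders:** In the last pictures the lid lies flat on the tank. The red and brown discs, hammer, magnet and bracket look unmoved. The last picture I viewed did not show the nut bin clearly; the robot never went near it.
- **Robot:** It was clear of everything at hand-in.

No check failed. I did not measure the jaws' grip force directly; it is inferred from the ring reaching its stop.

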